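# Fetch the lens ring from the right compartment

### The job

Of the four closed compartments, open only the one whose lid carries the raised ring, take out the lens ring and set it down gently so that it lies flat on the lens tissue booklet, wholly within its edges. Then close that lid fully again. Keep the other three lids shut and leave the things lying about where they are.

Things in the scene. Friction and masses are not known exactly. Their poses are not given: they have to be found in the camera images.
- carrier: fixed aluminium plate, 116 (x) x 376 (y) x 4 mm, flat on the worktop, carrying four grey lidded compartments side by side, 90 mm apart along its y, in any order. Origin: centre of its underside; x points from the pulls (nearer the robot) to the hinges
- box_ring: fixed compartment whose lid carries a ring 34 mm across in dark relief. The lens ring is inside. Outside 104 (x) x 88 (y) x 28 mm, walls and floor 2.5 mm. Origin: centre of its underside, 4 mm above the worktop (inner floor 6.5 mm above the worktop); x points from the pull to the hinge, y along the row, z up
- lid_ring (a joint): angle of the lid marked with a ring 34 mm across: 0 closed, 2.1 rad fully open, leaning back. The hinge is stiff (0.05 N m): the lid stays at any angle it is left
- lid_ring_pull (a point): grip point of the ring-marked lid's pull, 92 mm in front of the hinge line and 16 mm above it. The pull is an upright fin on the middle of the lid's near edge: 10 mm thick along y, 22 mm along x, standing 20 mm above the lid's upper face; its top, 4 mm above this point, is 56 mm above the worktop when closed. Axes: as the compartment's when closed; they turn with the lid
- lid_ring_hinge (a point): centre of the ring-marked lid's hinge line along y, at the compartment's far upper edge, 32 mm above the worktop, 52 mm behind the compartment's centre. The white lid reaches 104 mm from it towards the robot, is 86 mm wide and 4 mm thick, its underside level with the hinge line when closed; the 2 mm high relief is at its middle. Axes turn with the lid
- box_square: fixed compartment whose lid carries the outline of a square, 36 mm in dark relief. Outside 104 (x) x 88 (y) x 28 mm, walls and floor 2.5 mm. Origin: centre of its underside, 4 mm above the worktop (inner floor 6.5 mm above the worktop); x points from the pull to the hinge, y along the row, z up
- lid_square (a joint): angle of the lid marked with the outline of a square, 36 mm: 0 closed, 2.1 rad fully open, leaning back. The hinge is stiff (0.05 N m): the lid stays at any angle it is left
- box_bar: fixed compartment whose lid carries one straight bar, 50 mm long in dark relief. Outside 104 (x) x 88 (y) x 28 mm, walls and floor 2.5 mm. Origin: centre of its underside, 4 mm above the worktop (inner floor 6.5 mm above the worktop); x points from the pull to the hinge, y along the row, z up
- lid_bar (a joint): angle of the lid marked with one straight bar, 50 mm long: 0 closed, 2.1 rad fully open, leaning back. The hinge is stiff (0.05 N m): the lid stays at any angle it is left
- box_ell: fixed compartment whose lid carries an L, 40 x 31 mm in dark relief. Outside 104 (x) x 88 (y) x 28 mm, walls and floor 2.5 mm. Origin: centre of its underside, 4 mm above the worktop (inner floor 6.5 mm above the worktop); x points from the pull to the hinge, y along the row, z up
- lid_ell (a joint): angle of the lid marked with an L, 40 x 31 mm: 0 closed, 2.1 rad fully open, leaning back. The hinge is stiff (0.05 N m): the lid stays at any angle it is left
- lens_ring: black knurled lens ring with a dark lens, a short cylinder 30 mm across the grip rim (32 mm over all) and 10 mm high, about 45 g, lying flat on the floor of the compartment with the ring mark, near its middle. Origin: centre of its underside; z is its axis
- tissue_booklet: white booklet of lens tissue with a blue cover panel, lying flat on the worktop to the right of the compartments, 62 (x) x 100 (y) x 9 mm, loose, 120 g. Origin: centre of its underside; its upper face is 9 mm above the worktop
- caliper: bystander, loose: sliding calliper lying flat, 66 x 198 x 11 mm. Origin: centre of its underside
- tweezers: bystander, loose: slim metal tweezers lying flat, 14 x 128 x 9 mm. Origin: centre of its underside
- power_sensor: bystander, loose: black round sensor puck with a short stub, 50 x 38 x 18 mm. Origin: centre of its underside
- marker: bystander, loose: marker pen lying down, 17 x 135 x 16 mm. Origin: centre of its underside
- sample_box: bystander, loose: flat round box with clear lid, 57 x 53 x 12 mm. Origin: centre of its underside
- notebook: bystander, loose: black notebook, 210 x 153 x 16 mm. Origin: centre of its underside
There are look-alikes about, which are no part of the job. What is shaped like the box_square but purple is not meant.

How it is judged:
On the way, in this order (a step that is already met when the one before it is completed fails the run):
1. the lid with the ring mark is open (value of joint lid_ring above 0.9 rad), for 0.2 s.
2. the lens ring lies flat on the tissue booklet, released (x of lens_ring in the frame of tissue_booklet between -0.018 and 0.018 m and y of lens_ring in the frame of tissue_booklet between -0.037 and 0.037 m and z of lens_ring in the frame of tissue_booklet between 0.006 and 0.012 m and angle between lens_ring's own z axis and vertical below 0.12 rad and angle between tissue_booklet's own z axis and vertical below 0.1 rad and contact force between the fingers and lens_ring below 0.05 N and linear speed of lens_ring below 0.02 m/s), for 0.2 s.
3. the lid with the ring mark is closed again (value of joint lid_ring below 0.06 rad), for 0.2 s.
At the end, for the whole second after the job is handed in: The lens ring lies flat (within 0.12 rad), at rest and released on the upper face of the flat tissue booklet, its centre within 18 mm (across) and 37 mm (along) of the booklet's centre; all four lids are closed to within 0.06 rad (all of step 2 and value of joint each of lid_ring, lid_square, lid_bar, lid_ell below 0.06 rad); the robot touches nothing.
It fails at once if a wrong compartment is opened (value of joint any of lid_square, lid_bar, lid_ell above 0.2 rad).
It fails at once if the lens ring is let fall from more than a few centimetres (contact force between the fingers and lens_ring below 0.02 N and height (world z) of lens_ring above 0.04 m and linear speed of lens_ring above 0.3 m/s).
It fails at once if a bystander is pushed more than 40 mm from its place (distance of any of caliper, tweezers, power_sensor, marker, sample_box, notebook from where it was at the start of the episode above 0.04 m).
It also fails if it takes over 69 s, if anything falls off the work surface, if the arm or the gripper's body presses on something with over 40 N, if the wrist force passes 120 N, or if a joint passes its speed limit or range.

### The arm

A 7-joint arm with a two-finger parallel gripper is mounted at the origin on a cart in front of the work surface, level with it; the furniture and walls round the work are solid. World frame = base frame: x ahead of the robot, y to its left, z up, the work surface at z = 0. Lengths are in m, angles in rad, forces in N, time in s.
With the tool pointing down it reaches from about 0.375 to 0.925 m from the base axis. Payload 3.1 kg.
Tool frame: the origin (TCP) lies between the finger pads; the fingertips stand 8 mm ahead of it and the grasp point (between the pads) lies 11 mm behind it; z points along the fingers, y is the line along which they close (so a half turn about z gives the same grasp; the last joint's range is limited). The gripper opens to 85 mm and grips with 20 to 120 N. Pads are 22 mm wide; open, the fingers measure 114 mm over their backs; the gripper's body (76 mm by 85 mm) begins 54 mm behind the grasp point. The pads swing forward as they close: fully open they stand 13 mm farther back than shut.
Start: joints at [-1.325, 0.383, 0.044, 1.598, -0.018, 1.161, -0.05], TCP at [0.219, 0.612, 0.239] pointing down, gripper open.
Joint ranges: [-2.61, 2.61], [-0.41, 2.15], [-1.48, 1.57], [0, 2.5], [-1.57, 4.71], [0.05, 1.97], [-2.85, 2.85]. Speed limits (rad/s): [2.79, 2.79, 3.14, 3.14, 3.14, 3.14, 3.14].

### API

Orientations are given as a unit quaternion [w, x, y, z].
In Python, from bench import env gives the robot as it stands.
- The arm moves only by the tool drive_tool, never from a script. Its argument "targets" is a list that holds one entry, the list of rows, each a list of 7 numbers: the closure, from 0 (fully open) to 1 (shut), then the shift along the tool's x, y, z as a fraction of full scale, then the turn, a rotation vector about the tool's x, y, z as a fraction of full scale. A call has 1 to 8 rows; each row shifts and turns the commanded pose from where the row before left it, along the tool's axes as they then stand; what a row does not reach is not made up. Full scale, the value 1, is 0.04 m for a shift and 45 degrees for a turn. A row lasts 1/10 s, in which the tool goes at most 50 mm and 8.59 degrees, less where a joint would pass 70% of its speed; a pose out of reach is approached as far as the arm can. A call with a number of a shift or a turn outside -1 to 1 is refused whole. A call with a gripper value outside its range is refused whole. The fingers move at their own pace and stop on an object; "force" is the grip in N (left out, the last holds). Time passes only in rows, so rows that do not move let the fingers close. It gives the time, the measured TCP pose, the force, the opening and the grip force at its end, in the units of the state.
- env.read_state(): the state, without advancing time (a new reading comes with each control period).
- env.snapshot(name): name is "scene" or "top" or "wrist"; returns a dict with "img" (420x560x3 uint8, red, green, blue), "K" (3x3 intrinsics, pixels), "k1" (the pictures are not rectified: a ray, as slopes to the right and down, at radius r is drawn at 1 + k1 r^2 times it, then the intrinsics apply), "camera_from_world" (4x4, takes a point from world to camera coordinates). Camera axes: x right, y down, z forward; pixel columns grow to the right and rows downward; lengths in m; the calibration is good to about 2 mm. A picture is of the moment at which its call begins. There is no depth.
- env.close_job(): hands the job in; it is judged then, once.
The state is a dict: "time": time; "joints": joint angles; "qd": joint speeds; "tau": joint torques, N m; "ee_pos": TCP position; "ee_rot": TCP orientation; "force": force on the tool from outside, world axes, zero at the start; "wrist_torque": the same for the moment, N m; "opening": finger opening in m; "gripper_force": force on a finger pad.
Only numpy, scipy, OpenCV 4.12 (cv2) and the standard library are available. Lean on these libraries where they do the work, as an engineer would, in place of code of your own. Each camera call takes 0.05 s, during which the arm holds its last target. There are 200 camera calls.

## Working session

There is one attempt and no reset: what is moved stays moved. The work goes in short steps, Python scripts to look and compute and a tool call to move; the robot and the scene stay as the last step left them, time stands still between calls to the robot, and variables do not carry over. Pictures are saved under pics/ and viewed, at most 10 in all, crops included, and the job is handed in when it is done.

Besides the shell and the picture viewer there is one more tool, called after "Request:" in YAML: its name, and indented under it one key for each argument. drive_tool: Moves the arm, as the interface text tells. Shift numbers are shares of 0.04 m and turn numbers shares of 45 degrees, none past 1 either way. Its arguments: {"type":"object","properties":{"targets":{"type":"array"},"force":{"type":"number"}},"required":["targets"]}

```bash
mkdir -p pics
cat > h.py <<'E'
import numpy as np, cv2
from bench import env
def snap(n,f=None):
    s=env.snapshot(n)
    if f: cv2.imwrite('pics/'+f,cv2.cvtColor(s['img'],cv2.COLOR_RGB2BGR))
    return s
def ray(s,px):
    K=np.array(s['K']);T=np.array(s['camera_from_world'])
    d=np.array([(px[0]-K[0,2])/K[0,0],(px[1]-K[1,2])/K[1,1]]);u=d.copy()
    for _ in range(20): u=d/(1+s['k1']*(u@u))
    R=T[:3,:3];return -R.T@T[:3,3], R.T@np.array([u[0],u[1],1])
def plane(s,px,z):
    c,d=ray(s,px);return c+d*(z-c[2])/d[2]
def tri(*sp):
    A=np.zeros((3,3));b=np.zeros(3)
    for s,p in sp:
        c,d=ray(s,p);d=d/np.linalg.norm(d);P=np.eye(3)-np.outer(d,d);A+=P;b+=P@c
    return np.linalg.solve(A,b)
def proj(s,X):
    T=np.array(s['camera_from_world']);p=T[:3,:3]@np.array(X)+T[:3,3];u=p[:2]/p[2];u=u*(1+s['k1']*(u@u));K=np.array(s['K']);return np.array([K[0,0]*u[0]+K[0,2],K[1,1]*u[1]+K[1,2]])
E
python3 - <<'E'
from h import *
import pickle
a=snap('top');b=snap('scene');pickle.dump((a,b),open('s0.pkl','wb'))
cv2.imwrite('pics/top0.png',cv2.cvtColor(a['img'],cv2.COLOR_RGB2BGR));cv2.imwrite('pics/scene0.png',cv2.cvtColor(b['img'],cv2.COLOR_RGB2BGR))
s=env.read_state();print({k:np.round(v,3) for k,v in s.items()})
for q in(a,b): print(np.round(ray(q,(280,210)),3),q['k1'])
E
```

```text
{'time': np.float64(0.1), 'joints': array([-1.325,  0.384,  0.044,  1.599, -0.018,  1.161, -0.05 ]), 'qd': array([-0.001, -0.001, -0.   , -0.003, -0.001, -0.   ,  0.001]), 'tau': array([ 3.0000e-03, -4.3473e+01,  1.0290e+00, -2.5046e+01,  1.1000e-02,
        5.0000e-03,  0.0000e+00]), 'ee_pos': array([0.219, 0.611, 0.238]), 'ee_rot': array([-0.   ,  0.171,  0.985, -0.001]), 'force': array([-0.606,  0.233,  0.096]), 'wrist_torque': array([0.021, 0.   , 0.023]), 'gripper_force': np.float64(0.0), 'opening': np.float64(0.085)}
[[ 0.471  0.091  1.433]
 [ 0.044  0.007 -0.999]] 0.032314827260609316
[[-0.16  -0.7    0.863]
 [ 0.514  0.595 -0.618]] -0.07106765728134491
```

View pics/top0.png

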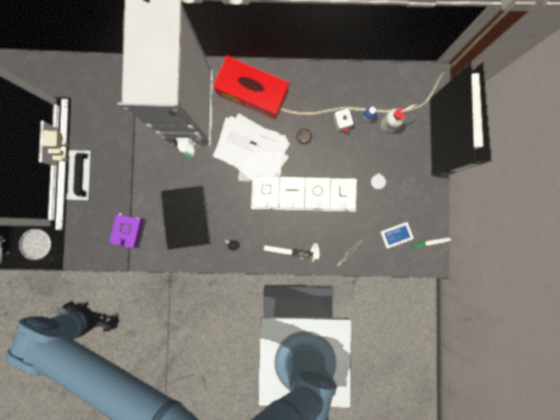

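View pics/scene0.png

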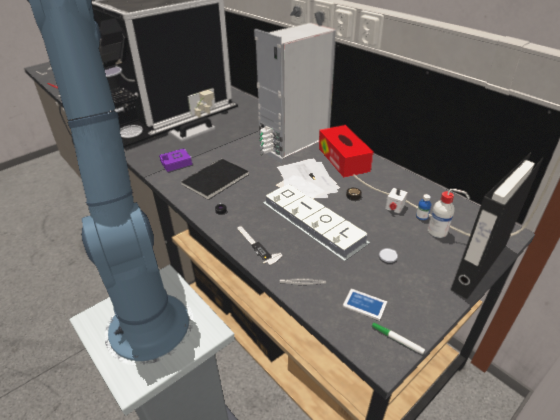

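The top view shows the ring lid third from left near (317,191), with the pulls towards the robot (down). The booklet is at (397,235), and in the scene view the ring is at about (316,222) and the booklet at (365,303).

Run:
```python
from h import *
import pickle
a,b=pickle.load(open('s0.pkl','rb'))
def comps(s,roi,f):
    x0,y0,x1,y1=roi;im=s['img'][y0:y1,x0:x1].astype(int)
    m=f(im).astype(np.uint8);n,l,st,c=cv2.connectedComponentsWithStats(m)
    return [(c[i]+[x0,y0],st[i,4],st[i,:4]+[x0,y0,0,0],np.argwhere(l==i)[:,::-1]+[x0,y0]) for i in range(1,n) if st[i,4]>12]
wh=lambda im:im.min(2)>150
dk=lambda im:im.max(2)<130
bl=lambda im:(im[...,2]-im[...,0]>50)
bk=lambda im:(im[...,2]-im[...,0]>50)|(im.min(2)>130)
for nm,s,r1,r2 in(('top',a,(246,172,362,216),(376,215,418,255)),('scene',b,(258,180,372,256),(335,285,395,325))):
    print(nm)
    for c,n,bb,p in comps(s,r1,dk): print(' dark',c.round(1),n,bb)
    for c,n,bb,p in comps(s,r1,wh): print(' white',c.round(1),n,bb,cv2.minAreaRect(p.astype(np.float32)))
    for f in(bl,bk):
      for c,n,bb,p in comps(s,r2,f):
        if n>100:
          q=cv2.boxPoints(cv2.minAreaRect(p.astype(np.float32)));print(' book',c.round(1),n,plane(s,c,.009).round(4),[plane(s,k,.009)[:2].round(4) for k in q])
for n,s,r in(('topz',a,(240,165,430,260)),('scz',b,(255,175,400,330))):
    c=cv2.resize(s['img'][r[1]:r[3],r[0]:r[2]],None,fx=4,fy=4) if n=='topz' else cv2.resize(s['img'][r[1]:r[3],r[0]:r[2]],None,fx=3.8,fy=3.8)
    cv2.imwrite(f'pics/{n}.png',c[...,::-1])
```

```text
top
 dark [340.3 173.5] 54 [333 172  16   5]
 dark [355.4 195.8] 276 [332 172  30  44]
 dark [256.2 210.1] 192 [246 190  30  26]
 white [301.4 192.5] 3777 [246 172 111  40] ((300.92181396484375, 191.47161865234375), (110.83003997802734, 37.88161849975586), 1.5074357986450195)
 book [396.8 234.7] 258 [ 0.4544 -0.3166  0.009 ] [array([ 0.4599, -0.273 ]), array([ 0.488 , -0.3456]), array([ 0.4486, -0.3601]), array([ 0.4206, -0.2877])]
 book [396.5 234.7] 612 [ 0.4545 -0.3157  0.009 ] [array([ 0.468 , -0.2522]), array([ 0.5086, -0.3541]), array([ 0.4414, -0.3797]), array([ 0.401 , -0.2781])]
scene
 dark [312.7 222.4] 5003 [258 180 114  76]
 dark [368.2 181.4] 28 [363 180   9   5]
 white [316.  209.1] 3045 [266 180 101  70] ((323.28369140625, 204.5029754638672), (104.96208953857422, 51.340877532958984), 34.75591278076172)
 white [302.5 229.6] 159 [263 201  78  55] ((301.4327697753906, 228.59378051757812), (93.46094512939453, 2.4389686584472656), 35.6108512878418)
 white [276.8 254.2] 25 [272 253  10   3] ((276.5, 254.0), (2.0, 9.0), 90.0)
 book [364.8 303.1] 441 [ 0.4545 -0.3194  0.009 ] [array([ 0.4189, -0.2887]), array([ 0.4607, -0.2685]), array([ 0.4904, -0.3489]), array([ 0.4488, -0.3662])]
 book [364.7 303.6] 839 [ 0.4532 -0.3202  0.009 ] [array([ 0.4029, -0.2847]), array([ 0.467 , -0.2533]), array([ 0.5042, -0.3548]), array([ 0.4404, -0.3808])]
```

View pics/topz.png

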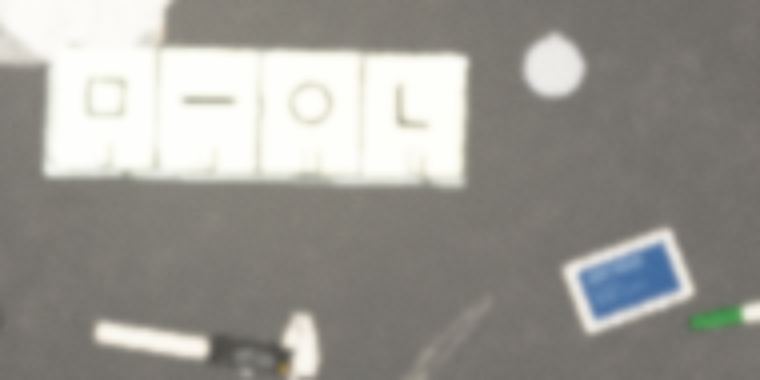

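Run:
```python
from h import *
import pickle
a,b=pickle.load(open('s0.pkl','rb'))
def marks(s,roi,t):
    x0,y0,x1,y1=roi;g=cv2.cvtColor(s['img'],cv2.COLOR_RGB2GRAY)
    bh=cv2.morphologyEx(g,cv2.MORPH_BLACKHAT,np.ones((5,5),np.uint8))[y0:y1,x0:x1]
    n,l,st,c=cv2.connectedComponentsWithStats((bh>t).astype(np.uint8))
    for i in range(1,n):
        if st[i,4]>10:
            bb=st[i,:4];print(np.array([x0+bb[0]+(bb[2]-1)/2,y0+bb[1]+(bb[3]-1)/2]),(c[i]+[x0,y0]).round(1),st[i,4],bb[2:])
print('top');marks(a,(246,172,362,216),35)
print('scene');marks(b,(262,180,372,256),35)
pt=(317.4,190.7)
for p in((317.4,190.7),(266.3,189.3)): print(plane(a,p,.037).round(4))
for z in (.0,.037,.06): print(z,proj(b,plane(a,pt,z)).round(1))
# lid row corners (top)
for c in((252,177.3),(356.7,178.7),(356,211),(251.5,209)): print(plane(a,c,.035).round(4))
```

```text
top
[342.  191.5] [340.4 193.3] 21 [ 7 10]
[291.5 189.5] [291.3 189.5] 23 [12  2]
scene
[287.5 193. ] [287.7 193.1] 46 [14  9]
[348.5 193.5] [348.1 194.4] 25 [ 6 10]
[289.5 214.5] [287.6 213.7] 309 [48 40]
[316.  199.5] [316.3 199.2] 16 [5 4]
[306.  205.5] [305.8 205.2] 30 [11  8]
[295.5 209.5] [295.8 210.1] 18 [4 6]
[325.5 218.5] [325.2 218.5] 44 [12  8]
[315. 224.] [314.9 224.2] 31 [7 7]
[343.5 232. ] [343.7 232.1] 38 [10 11]
[325.  241.5] [325.4 241.4] 94 [21 18]
[364.  237.5] [364.6 237.4] 12 [5 4]
[355.5 245. ] [355.8 244.8] 37 [10  9]
[265.5 250.5] [265.5 252. ] 27 [ 8 10]
[ 0.603  -0.0291  0.037 ]
[0.6041 0.1505 0.037 ]
0.0 [325.4 227.1]
0.037 [324.6 218.2]
0.06 [324.1 212.5]
[0.6456 0.2018 0.035 ]
[ 0.6486 -0.167   0.035 ]
[ 0.5346 -0.1659  0.035 ]
[0.5338 0.2008 0.035 ]
```

View pics/scz.png

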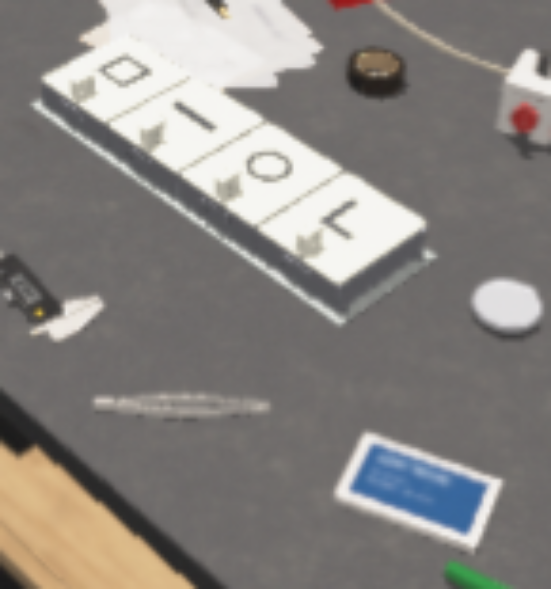

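The ring lid is consistent in both views at height about 0.037: its centre is about (0.603, -0.029), yaw about 0. That puts the pull near (0.563, -0.029, 0.048) and the booklet at (0.454, -0.318). Moving now.

Request:
drive_tool:
  targets:
    - [[0,-0.72,-0.8,0,0,0,0],[0,-0.72,-0.8,0,0,0,0],[0,-0.72,-0.8,0,0,0,0],[0,-0.72,-0.8,0,0,0,0],[0,-0.72,-0.8,0,0,0,0],[0,-0.72,-0.8,0,0,0,0],[0,-0.72,-0.8,0,0,0,0],[0,-0.72,-0.8,0,0,0,0]]
  force: 30

```text
time: 0.9
ee_pos: [0.3498, 0.2912, 0.2389]
ee_rot: [-0.0, 0.171, 0.985, -0.0]
force: [-0.0, 0.3, 0.4]
opening: 0.0856
gripper_force: 0.0
```

Request:
drive_tool:
  targets:
    - [[0,-0.72,-0.8,0,0,0,0],[0,-0.72,-0.8,0,0,0,0],[0,-0.72,-0.8,0,0,0,0],[0,-0.72,-0.8,0,0,0,0],[0,-0.72,-0.8,0,0,0,0],[0,-0.72,-0.8,0,0,0,0],[0,-0.72,-0.8,0,0,0,0],[0,-0.72,-0.8,0,0,0,0]]

```text
time: 1.7
ee_pos: [0.4803, -0.027, 0.2391]
ee_rot: [-0.0, 0.171, 0.985, 0.0]
force: [0.1, 1.0, -1.1]
opening: 0.0853
gripper_force: 0.0
```

Request:
drive_tool:
  targets:
    - [[0,0,0,0,0,0,-0.146],[0,0,0,0,0,0,-0.146],[0,0,0,0,0,0,-0.146],[0,0,0,0,0,0,0],[0,0,0,0,0,0,0]]

```text
time: 2.2
ee_pos: [0.48, -0.0254, 0.239]
ee_rot: [-0.0, 0.001, 1.0, -0.0]
force: [-0.7, 0.2, -0.0]
opening: 0.0853
gripper_force: 0.0
```

Run:
```python
from h import *
import pickle
s=snap('wrist','w1.png');pickle.dump(s,open('w1.pkl','wb'))
print(ray(s,(280,210)))
for X in((.563,-.029,.056),(.603,-.029,.038),(.552,-.029,.036),(.454,-.318,.009)): print(X,proj(s,X).round(1))
```

```text
(array([ 0.41440217, -0.02528058,  0.37337575]), array([ 0.27136364,  0.00323455, -0.96253776]))
(0.563, -0.029, 0.056) [276.  257.7]
(0.603, -0.029, 0.038) [276.3 280.1]
(0.552, -0.029, 0.036) [276.1 242.8]
(0.454, -0.318, 0.009) [ 53.5 163.4]
```

View pics/w1.png

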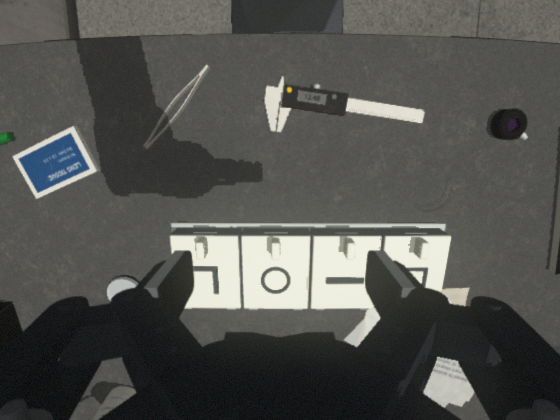

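The wrist view has the ring at (275,280), its pull at about (275,250) and the booklet at (54,162), all as predicted. I'll tilt the tool and approach.

Request:
drive_tool:
  targets:
    - [[0,0,-0.09,0,0,-0.178,0],[0,0,0,0,0,-0.178,0],[0,0,0,0,0,-0.178,0],[0,0,0,0,0,-0.178,0],[0,0,0,0,0,-0.178,0],[0.3,0.47,0,0.79,0,0,0],[0.5,0.47,0,0.79,0,0,0],[0.5,0.47,0,0.79,0,0,0]]

```text
time: 3.05
ee_pos: [0.4921, -0.0341, 0.1833]
ee_rot: [0.34, 0.004, 0.94, -0.01]
force: [0.4, -0.3, 0.1]
opening: 0.0439
gripper_force: 0.0
```

Request:
drive_tool:
  targets:
    - [[0.5,0,0,0.5,0,0,0],[0.5,0,0,0.5,0,0,0],[0.5,0,0,0,0,0,0]]

```text
time: 3.35
ee_pos: [0.5064, -0.0345, 0.1723]
ee_rot: [0.342, 0.001, 0.94, -0.014]
force: [-1.1, -0.3, 0.1]
opening: 0.0428
gripper_force: 0.0
```

Run:
```python
from h import *
s=snap('wrist','w2.png')
for X in((.563,-.029,.056),(.603,-.029,.038),(.552,-.029,.036)): print(X,proj(s,X).round(1))
```

```text
(0.563, -0.029, 0.056) [289.2 168.4]
(0.603, -0.029, 0.038) [288.6 181.6]
(0.552, -0.029, 0.036) [289.6 143.8]
```

View pics/w2.png

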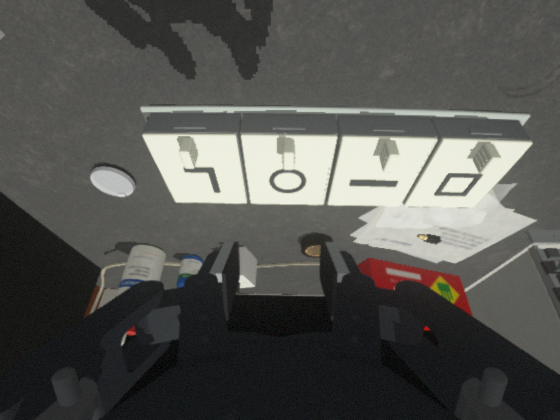

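The wrist view shows the ring at (288,181) and its fin at (287,150), matching the projection, so y = -0.029 holds. The move fell short because of the speed limits; continuing more slowly.

Request:
drive_tool:
  targets:
    - [[0.5,0.28,0.14,0.4,-0.034,0,0.01],[0.5,0.28,0,0.4,0,0,0],[0.5,0.28,0,0.4,0,0,0],[0.5,0,0,0.4,0,0,0],[0.5,0,0,0.4,0,0,0],[0.5,0,0,0,0,0,0]]

```text
time: 4.0
ee_pos: [0.5179, -0.0378, 0.1493]
ee_rot: [0.342, 0.004, 0.94, -0.018]
force: [-0.4, -0.2, 0.0]
opening: 0.0429
gripper_force: 0.0
```

Run:
```python
from h import *
s=env.read_state();print(s['joints'].round(3),s['qd'].round(3))
```

```text
[-0.145  0.004  0.1    2.48   2.094  0.076 -0.555] [ 0.001 -0.017  0.001  0.007 -0.171 -0.004  0.168]
```

The forward tilt runs into the elbow and wrist limits (q4 at 2.48, q6 at 0.08). I'll back out to vertical and tilt the other way during opening.

Request:
drive_tool:
  targets:
    - [[0.5,0,0,-0.4,0,0.1,0],[0.5,0,0,-0.4,0,0.15,0],[0.5,0,0,-0.3,0,0.15,0],[0.5,0,0,0,0,0.15,0],[0.5,0,0,0,0,0.15,0],[0.5,0,0,0,0,0.1,0],[0.5,0,0,0,0,0.05,0],[0.5,0,0,0,0,0,0]]

```text
time: 4.8
ee_pos: [0.5302, -0.0697, 0.1683]
ee_rot: [0.276, 0.029, 0.959, -0.063]
force: [0.3, 0.0, -0.2]
opening: 0.0429
gripper_force: 0.0
```

```bash
cat >> h.py <<'E'
def st():
    from scipy.spatial.transform import Rotation as R
    s=env.read_state();r=R.from_quat(np.roll(s['ee_rot'],-1)).as_matrix()
    print('q',s['joints'].round(3),'pos',s['ee_pos'].round(4),'f',s['force'].round(1),'open',round(float(s['opening']),4));print(r.round(3));return s,r
def turn(r,tilt,yaw=0):
    "rotvec in tool axes (units of 45deg) to pointing down, y along world y, tilted back by tilt deg, yawed about world z"
    from scipy.spatial.transform import Rotation as R
    g=R.from_euler('z',yaw,degrees=True)*R.from_euler('y',tilt,degrees=True)*R.from_matrix(np.diag([-1.,1,-1]))
    return ((R.from_matrix(r).inv()*g).as_rotvec()/np.radians(45)).round(3)
E
python3 -c "
from h import *
s,r=st();print(turn(r,0))"
```

```text
q [-0.15   0.006  0.11   2.352  0.613  0.278  0.921] pos [ 0.5302 -0.0697  0.1683] f [ 0.3  0.  -0.2] open 0.0429
[[-0.846  0.09   0.526]
 [ 0.02   0.99  -0.137]
 [-0.533 -0.106 -0.839]]
[-0.164  0.713 -0.074]
```

Request:
drive_tool:
  targets:
    - [[0.5,0,0,0,-0.033,0.143,-0.015],[0.5,0,0,0,-0.033,0.143,-0.015],[0.5,0,0,0,-0.033,0.143,-0.015],[0.5,0,0,0,-0.033,0.143,-0.015],[0.5,0,0,0,-0.033,0.143,-0.015],[0.5,0,0,0,0,0,0],[0.5,0,0,0,0,0,0]]

```text
time: 5.5
ee_pos: [0.5284, -0.0739, 0.1658]
ee_rot: [0.021, 0.005, 1.0, -0.011]
force: [0.8, -0.1, -0.7]
opening: 0.0427
gripper_force: 0.0
```

```bash
python3 -c "
from h import *
s,r=st();print(turn(r,0));print(turn(r,-5),(r.T@(np.array([.563,-.029,.047])-s['ee_pos'])/.04).round(3))"
```

```text
q [-0.068  0.221  0.13   1.984 -0.011  0.894  1.626] pos [ 0.5284 -0.0739  0.1658] f [ 0.8 -0.1 -0.7] open 0.0427
[[-0.999  0.011  0.043]
 [ 0.01   1.    -0.023]
 [-0.043 -0.022 -0.999]]
[-0.029  0.055 -0.014]
[-0.029 -0.056 -0.013] [-0.724  1.199  2.977]
```

Request:
drive_tool:
  targets:
    - [[0.5,-0.24,0.4,0.2,-0.029,0.055,-0.014],[0.5,-0.24,0.4,0.25,0,0,0],[0.5,-0.27,0.4,0.25,0,0,0],[0.5,0,0,0.5,0,0,0],[0.5,0,0,0.5,0,0,0],[0.5,0,0,0.5,0,0,0],[0.5,0,0,0,0,0,0]]

```text
time: 6.2
ee_pos: [0.555, -0.0248, 0.0749]
ee_rot: [-0.004, -0.001, 1.0, 0.0]
force: [-0.8, -0.7, 0.7]
opening: 0.0425
gripper_force: 0.0
```

```bash
python3 -c "
from h import *
s,r=st();print(turn(r,0),(r.T@(np.array([.563,-.029,.048])-s['ee_pos'])/.04).round(3))
w=snap('wrist','w3.png')
print(proj(w,(.563,-.029,.056)))"
```

```text
q [-0.107  0.418  0.091  1.945 -0.053  0.789  1.587] pos [ 0.555  -0.0248  0.0749] f [-0.8 -0.7  0.7] open 0.0425
[[-1.    -0.002 -0.008]
 [-0.002  1.     0.   ]
 [ 0.008  0.    -1.   ]]
[ 0.    -0.01   0.003] [-0.206 -0.106  0.67 ]
[271.64382985 260.92118599]
```

View pics/w3.png

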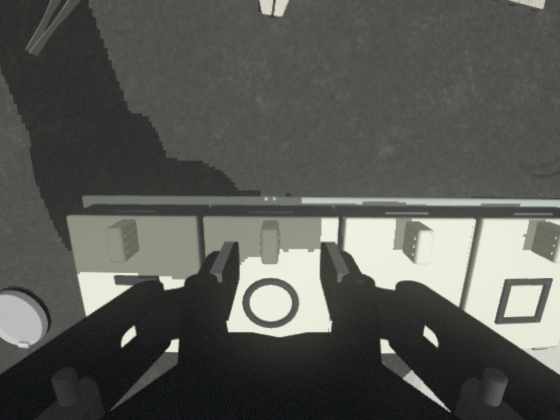

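The wrist view shows the fin between the open fingers at rows 221–263 near column 269, and the ring at (271,302). I'll check those against the projection.

```bash
python3 -c "
from h import *
w=snap('wrist')
for X in [(.603,-.029,.038),(.552,-.029,.036),(.552,-.029,.056),(.574,-.029,.056),(.551,-.029,.036),(.551,.0145,.036)]: print(X,proj(w,X).round(1))
print(plane(w,(271,302),.038))"
```

```text
(0.603, -0.029, 0.038) [273.1 299.9]
(0.552, -0.029, 0.036) [272.9 228. ]
(0.552, -0.029, 0.056) [272.2 239.4]
(0.574, -0.029, 0.056) [272.3 274.2]
(0.551, -0.029, 0.036) [272.9 226.5]
(0.551, 0.0145, 0.036) [341.  226.6]
[ 0.60466549 -0.03042175  0.038     ]
```

Request:
drive_tool:
  targets:
    - [[0.5,-0.05,-0.13,0.35,0,-0.01,0],[0.5,0,0,0.3,0,0,0],[0.5,0,0,0,0,0,0],[0.9,0,0,0,0,0,0],[0.95,0,0,0,0,0,0],[0.95,0,0,0,0,0,0],[0.95,0,0,0,0,0,0]]
  force: 30

```text
time: 7.0
ee_pos: [0.5621, -0.0306, 0.0532]
ee_rot: [0.004, -0.0, 1.0, 0.001]
force: [-1.1, 2.2, 2.4]
opening: 0.0086
gripper_force: 33.4
```

```bash
python3 -c "
from h import *
s,r=st();print(s['gripper_force'])"
```

```text
q [-0.094  0.456  0.089  1.947 -0.06   0.733  1.603] pos [ 0.5621 -0.0306  0.0532] f [-1.1  2.2  2.4] open 0.0086
[[-1.    -0.001  0.008]
 [-0.001  1.     0.001]
 [-0.008  0.001 -1.   ]]
33.360140919685364
```

Gripped on the fin. Next I'll compute the arc rows.

Run:
```python
import numpy as np
# tool at tilt t: x=(-cos t,.., sin t?)
R=.0953;p0=12.7;h=np.array([.655,.032])
P=lambda a:h+R*np.array([-np.cos(np.radians(p0+a)),np.sin(np.radians(p0+a))])
t=0
for k in range(15):
    d=P(6*(k+1))-P(6*k); T=np.radians(t)
    X=np.array([-np.cos(T),np.sin(T)]);Z=np.array([-np.sin(T),-np.cos(T)])
    print(6*k+6,(d@X/.04).round(2),(d@Z/.04).round(2)); t+=3.6
```

```text
6 -0.07 -0.24
12 -0.08 -0.24
18 -0.09 -0.23
24 -0.1 -0.23
30 -0.11 -0.23
36 -0.12 -0.22
42 -0.13 -0.22
48 -0.13 -0.21
54 -0.14 -0.2
60 -0.15 -0.2
66 -0.16 -0.19
72 -0.17 -0.19
78 -0.17 -0.18
84 -0.18 -0.17
90 -0.19 -0.16
```

Request:
drive_tool:
  targets:
    - [[0.95,-0.07,0,-0.24,0,0.08,0],[0.95,-0.08,0,-0.24,0,0.08,0],[0.95,-0.09,0,-0.23,0,0.08,0],[0.95,-0.1,0,-0.23,0,0.08,0],[0.95,-0.11,0,-0.23,0,0.08,0],[0.95,-0.12,0,-0.22,0,0.08,0],[0.95,-0.13,0,-0.22,0,0.08,0],[0.95,0,0,0,0,0,0]]

```text
time: 7.8
ee_pos: [0.601, -0.0307, 0.1078]
ee_rot: [-0.215, -0.001, 0.977, 0.0]
force: [0.4, 1.4, -4.8]
opening: 0.0086
gripper_force: 31.8
```

```bash
python3 -c "
from h import *
s,r=st();p=s['ee_pos'];print(np.degrees(np.arctan2(p[2]-.032,.655-p[0]))-12.7,np.hypot(p[2]-.032,.655-p[0]),s['gripper_force'])"
```

```text
q [-0.088  0.694  0.108  1.479 -0.066  1.406  1.607] pos [ 0.601  -0.0307  0.1078] f [ 0.4  1.4 -4.8] open 0.0086
[[-0.908 -0.001 -0.42 ]
 [-0.001  1.     0.   ]
 [ 0.42   0.001 -0.908]]
41.86560146886599 0.09305483251254859 31.831541061401367
```

Working well (lid about 42°). Continuing.

Request:
drive_tool:
  targets:
    - [[0.95,-0.13,0,-0.21,0,0.08,0],[0.95,-0.14,0,-0.2,0,0.08,0],[0.95,-0.15,0,-0.2,0,0.08,0],[0.95,-0.16,0,-0.19,0,0.06,0],[0.95,-0.17,0,-0.19,0,0.04,0],[0.95,-0.18,0,-0.18,0,0,0],[0.95,0,0,0,0,0,0]]

```text
time: 8.5
ee_pos: [0.6549, -0.031, 0.1237]
ee_rot: [-0.344, -0.0, 0.939, 0.0]
force: [-1.8, 2.6, -12.6]
opening: 0.0085
gripper_force: 30.7
```

```bash
python3 -c "
from h import *
s,r=st();p=s['ee_pos'];print(np.degrees(np.arctan2(p[2]-.032,.655-p[0]))-12.7,np.hypot(p[2]-.032,.655-p[0]),s['gripper_force'])"
```

```text
q [-0.072  0.958  0.117  1.067 -0.079  1.823  1.61 ] pos [ 0.6549 -0.031   0.1237] f [ -1.8   2.6 -12.6] open 0.0085
[[-0.764 -0.    -0.645]
 [-0.001  1.     0.   ]
 [ 0.645  0.001 -0.764]]
77.25975269559316 0.09168851927737683 30.679295361042023
```

Request:
drive_tool:
  targets:
    - [[0.95,-0.2,0,-0.14,0,0,0],[0.95,-0.2,0,-0.13,0,0,0],[0.95,-0.2,0,-0.07,0,0,0],[0.95,-0.2,0,-0.06,0,0,0],[0.95,-0.2,0,-0.06,0,0,0],[0.95,0,0,0,0,0,0]]

```text
time: 9.1
ee_pos: [0.6965, -0.0313, 0.1147]
ee_rot: [-0.345, -0.0, 0.939, 0.0]
force: [-4.7, 2.0, -8.3]
opening: 0.0086
gripper_force: 29.4
```

```bash
python3 -c "
from h import *
s,r=st();p=s['ee_pos'];print(np.degrees(np.arctan2(p[2]-.032,.655-p[0]))-12.7,np.hypot(p[2]-.032,.655-p[0]),s['gripper_force'])"
```

```text
q [-0.063  1.063  0.12   0.889 -0.088  1.899  1.608] pos [ 0.6965 -0.0313  0.1147] f [-4.7  2.  -8.3] open 0.0086
[[-0.762 -0.    -0.648]
 [-0.001  1.     0.001]
 [ 0.648  0.001 -0.762]]
103.93963465115638 0.09256627126297802 29.36753958463669
```

Request:
drive_tool:
  targets:
    - [[0.5,0,0,0,0,0,0],[0.5,0,0,0,0,0,0],[0.5,0,0,0,0,0,0],[0.5,0,0,-0.3,0,0,0],[0.5,0,0,-0.5,0,0,0],[0.5,0.4,0,-0.6,0,-0.05,0],[0.5,0.4,0,-0.6,0,-0.1,0],[0.5,0.2,0,-0.6,0,-0.15,0]]

```text
time: 9.9
ee_pos: [0.7293, -0.032, 0.2225]
ee_rot: [-0.226, -0.0, 0.974, -0.001]
force: [-0.2, 0.3, 0.5]
opening: 0.0424
gripper_force: 0.0
```

```bash
python3 -c "
from h import *
s,r=st();print(turn(r,0),(r.T@(np.array([.58,-.03,.23])-s['ee_pos'])/.04).round(3))"
```

```text
q [-0.087  0.868  0.163  0.939 -0.105  1.798  1.618] pos [ 0.7293 -0.032   0.2225] f [-0.2  0.3  0.5] open 0.0424
[[-0.898 -0.    -0.44 ]
 [ 0.     1.    -0.001]
 [ 0.44  -0.001 -0.898]]
[-0.002 -0.58   0.   ] [3.435 0.052 1.474]
```

Request:
drive_tool:
  targets:
    - [[0.5,0.5,0,0.25,0,-0.145,0],[0.5,0.7,0,0.2,0,-0.145,0],[0.5,0.8,0,0.1,0,-0.145,0],[0.5,0.8,0,0,0,-0.145,0],[0.5,0.8,0,0,0,0,0],[0.5,0.4,0,0,0,0,0],[0.5,0,0,0,0,0,0],[0.5,0,0,0,0,0,0]]

```text
time: 10.7
ee_pos: [0.5659, -0.0319, 0.2327]
ee_rot: [-0.001, -0.0, 1.0, -0.0]
force: [0.7, 0.4, -0.6]
opening: 0.043
gripper_force: 0.0
```

```bash
python3 -c "
from h import *
import pickle
s,r=st();w=snap('wrist','w4.png');print(turn(r,0));pickle.dump(w,open('w4.pkl','wb'))
for X in [(.603,-.03,.0165),(.551,-.029,.032),(.655,-.029,.032)]: print(proj(w,X).round(1))"
```

```text
q [-0.151  0.233  0.155  1.814 -0.04   1.099  1.589] pos [ 0.5659 -0.0319  0.2327] f [ 0.7  0.4 -0.6] open 0.043
[[-1.    -0.    -0.001]
 [-0.     1.    -0.   ]
 [ 0.001 -0.    -1.   ]]
[-0.    -0.002  0.   ]
[280.5 213. ]
[281.5 173.8]
[281.3 256.2]
```

View pics/w4.png

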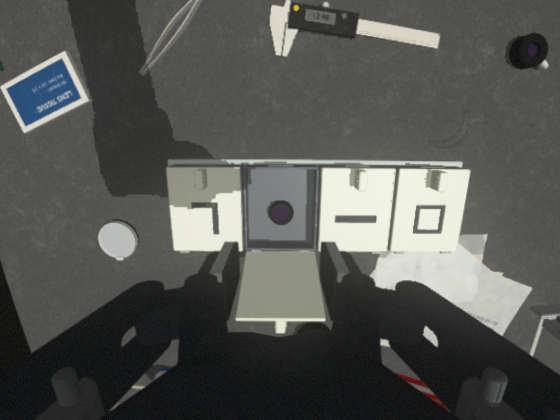

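The wrist view shows the ring-marked compartment open with the lens ring at (280,213), and the other lids shut. I'll measure it exactly.

```bash
cat >> h.py <<'E'
def lens(w,c=(280,213),h=28):
    x0,y0=int(c[0]-h),int(c[1]-h);g=w['img'][y0:y0+2*h,x0:x0+2*h].max(2)
    t,m=cv2.threshold(cv2.GaussianBlur(g,(3,3),0),0,255,cv2.THRESH_BINARY_INV+cv2.THRESH_OTSU)
    cs,_=cv2.findContours(m,cv2.RETR_EXTERNAL,cv2.CHAIN_APPROX_NONE);k=max(cs,key=cv2.contourArea)
    (x,y),r=cv2.minEnclosingCircle(k);return np.array([x+x0,y+y0]),r,t,cv2.contourArea(k)
E
python3 - <<'E'
from h import *
import pickle
w=pickle.load(open('w4.pkl','rb'));c,r,t,A=lens(w,h=24);print(c,r,t,A,plane(w,c,.0165))
bm=lambda im:(im[...,2].astype(int)-im[...,0]>50)
m=bm(w['img'][40:140,0:100]);ys,xs=np.nonzero(m);print(plane(w,(xs.mean(),ys.mean()+40),.009))
E
```

```text
[279.9285717 211.7857151] 13.257750511169434 98.0 493.0 [ 0.60139266 -0.03070641  0.0165    ]
[ 0.45260137 -0.31852906  0.009     ]
```

Request:
drive_tool:
  targets:
    - [[0.5,-0.4,0,0.4,0,0,0],[0.5,-0.4,0.05,0.5,0,0,0],[0.5,0,0,0.5,0,0,0],[0.5,0,0,0,0,0,0],[0.5,0,0,0,0,0,0]]

```text
time: 11.25
ee_pos: [0.5973, -0.0297, 0.1744]
ee_rot: [-0.003, -0.0, 1.0, -0.0]
force: [0.4, -0.1, -0.4]
opening: 0.0428
gripper_force: 0.0
```

Run:
```python
from h import *
import pickle
s,r=st();w=snap('wrist','w5.png');p=proj(w,(.603,-.03,.0165));print(p)
c,r,t,A=lens(w,p,30);print(c,r,t,A,plane(w,c,.0165))
o=pickle.load(open('w4.pkl','rb'));c0=lens(o,h=24)[0];print(tri((o,c0),(w,c)))
```

```text
q [-0.144  0.355  0.15   1.788 -0.061  1.009  1.601] pos [ 0.5973 -0.0297  0.1744] f [ 0.4 -0.1 -0.4] open 0.0428
[[-1.    -0.001 -0.006]
 [-0.001  1.    -0.001]
 [ 0.006 -0.001 -1.   ]]
[278.79274495 200.48553975]
[269.5 191.5] 27.72193145751953 98.0 1076.5 [ 0.59348821 -0.03958087  0.0165    ]
[ 0.56610941 -0.03325503  0.1426891 ]
```

Run:
```python
from h import *
import pickle
w=snap('wrist');o=pickle.load(open('w4.pkl','rb'))
for nm,s in(('o',o),('w',w)):
    p=proj(s,(.603,-.03,.0165)).astype(int);g=s['img'].max(2)
    for t in(30,45,60,75,90):
        n,l,stt,c=cv2.connectedComponentsWithStats((g<t).astype(np.uint8));i=l[p[1],p[0]];k=l[p[1]+6,p[0]+6]
        print(nm,t,p,i,k,stt[i] if i else '',c[i].round(1),stt[k] if k else '')
        if nm=='w' and i and stt[i,4]<2000: q=stt[i]
    print(g[p[1],p[0]-30:p[0]+31:2])
    print(g[p[1]-30:p[1]+31:2,p[0]])
```

```text
o 30 [280 213] 0 0  [286.3 178.9] 
o 45 [280 213] 0 0  [283.  162.9] 
o 60 [280 213] 0 0  [294.4 164.7] 
o 75 [280 213] 51 51 [268 201  25  24 453] [280.3 212.2] [268 201  25  24 453]
o 90 [280 213] 117 117 [267 200  27  25 503] [280. 212.] [267 200  27  25 503]
[129 126 127 127 128 127 128 126 123  75  51  63  72  73  69  74  73  73
  74  66  60  59 128 130 132 131 132 133  90  84  85]
[134 132 131 133 130 130 133 129 129  53  55  71  75  71  73  74  72  73
  69  52  57 108 131 129 127 127 128 129 122  74  69]
w 30 [278 199] 0 0  [285.5 179.9] 
w 45 [278 199] 0 0  [281.5 163.7] 
w 60 [278 199] 0 0  [295.3 165.8] 
w 75 [278 199] 89 89 [263 185  31  29 703] [278.6 198.6] [263 185  31  29 703]
w 90 [278 199] 1 1 [     0      0    560    420 163296] [255.3 210. ] [     0      0    560    420 163296]
[124 124 124 125 125 125 122  89  60  47  59  69  64  68  67  68  69  68
  70  73  68  57  53  93 131 134 132 133 130 134 134]
[133 131 132 132 131 130 130 127  46  49  59  69  69  70  65  68  68  67
  69  67  53  53  60 123 125 124 125 125 124 125 125]
```

Run:
```python
from h import *
import pickle
w=snap('wrist');o=pickle.load(open('w4.pkl','rb'))
print(tri((o,(280,212)),(w,(278.6,198.8))),plane(o,(280,212),.0165),plane(w,(278.6,198.8),.0165));s,r=st()
```

```text
[ 0.60773308 -0.03040342 -0.00453308] [ 0.60167331 -0.03061609  0.0165    ] [ 0.60270618 -0.03024707  0.0165    ]
q [-0.144  0.352  0.15   1.787 -0.061  1.009  1.601] pos [ 0.5979 -0.0298  0.1762] f [0.5 0.3 0.3] open 0.0426
[[-1.    -0.    -0.002]
 [-0.     1.    -0.   ]
 [ 0.002 -0.    -1.   ]]
```

Request:
drive_tool:
  targets:
    - [[0.5,-0.1,-0.015,0.5,0,0,0],[0.5,0,0,0.6,0,0,0],[0.5,0,0,0.6,0,0,0],[0.5,0,0,0.6,0,0,0],[0.5,0,0,0.6,0,0,0],[0.5,0,0,0.3,0,0,0],[0.5,0,0,0,0,0,0],[0.5,0,0,0,0,0,0]]

```text
time: 12.2
ee_pos: [0.6011, -0.0303, 0.0479]
ee_rot: [-0.002, -0.0, 1.0, -0.0]
force: [0.4, 0.5, 0.6]
opening: 0.0428
gripper_force: 0.0
```

Run:
```python
from h import *
import pickle
s,r=st();w=snap('wrist','w6.png');p=proj(w,(.602,-.0304,.0165));print(p,turn(r,0));g=w['img'].max(2)
for t in(50,60,68,75): 
    n,l,stt,c=cv2.connectedComponentsWithStats((g<t).astype(np.uint8));i=l[int(p[1]),int(p[0])];print(t,stt[i],c[i])
```

```text
q [-0.123  0.529  0.13   1.846 -0.093  0.776  1.627] pos [ 0.6011 -0.0303  0.0479] f [0.4 0.5 0.6] open 0.0428
[[-1.    -0.    -0.003]
 [-0.     1.    -0.   ]
 [ 0.003 -0.    -1.   ]]
[278.84617173 241.25117976] [-0.    -0.004  0.001]
50 [ 255  216   50   50 1893] [279.38298996 239.67934496]
60 [ 254  215   52   51 2000] [279.6125 239.902 ]
68 [ 254  215   52   51 2072] [279.52895753 239.93243243]
75 [    0   149   560   271 69323] [273.42264472 341.74670744]
```

View pics/w6.png

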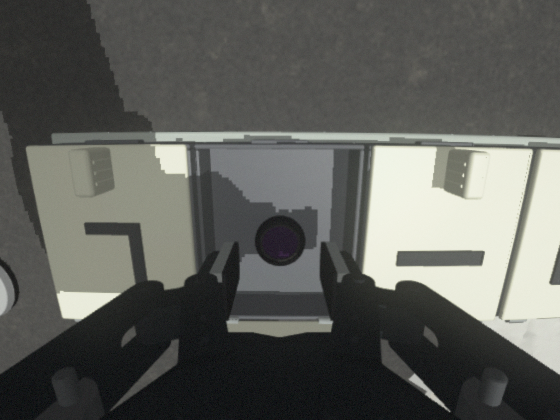

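The lens ring sits at (279.5,240), within 1 mm of the prediction and centred between the fingers. Going down to grip.

Request:
drive_tool:
  targets:
    - [[0.5,0,0,0.3,0,0,0],[0.5,0,0,0.3,0,0,0],[0.5,0,0,0.23,0,0,0],[0.5,0,0,0,0,0,0],[0.5,0,0,0,0,0,0]]

```text
time: 12.75
ee_pos: [0.5997, -0.0302, 0.0129]
ee_rot: [-0.003, -0.0, 1.0, -0.0]
force: [-0.2, -0.1, -0.5]
opening: 0.0426
gripper_force: 0.1
```

Request:
drive_tool:
  targets:
    - [[0.75,0,0,0,0,0,0],[0.75,0,0,0,0,0,0],[0.75,0,0,0,0,0,0],[0.75,0,0,0,0,0,0]]
  force: 25

```text
time: 13.15
ee_pos: [0.6009, -0.0302, 0.0144]
ee_rot: [-0.002, -0.0, 1.0, -0.0]
force: [-0.2, 0.8, 4.7]
opening: 0.0293
gripper_force: 27.2
```

Request:
drive_tool:
  targets:
    - [[0.75,0,0,-0.2,0,0,0],[0.75,0,0,-0.5,0,0,0],[0.75,0,0,-0.8,0,0,0],[0.75,0,0,-0.8,0,0,0],[0.75,0,0,-0.8,0,0,0],[0.75,0.3,0,0,0,0,0]]

```text
time: 13.75
ee_pos: [0.5936, -0.0302, 0.1432]
ee_rot: [0.004, -0.0, 1.0, 0.0]
force: [1.5, 0.1, -0.1]
opening: 0.0288
gripper_force: 24.7
```

Request:
drive_tool:
  targets:
    - [[0.75,0.3,-0.5,0,0,0,0],[0.75,0.5,-0.9,0,0,0,0],[0.75,0.5,-0.9,0,0,0,0],[0.75,0.5,-0.9,0,0,0,0],[0.75,0.5,-0.9,0,0,0,0],[0.75,0.5,-0.9,0,0,0,0],[0.75,0.5,-0.9,0,0,0,0],[0.75,0.1,-0.9,0,0,0,0]]

```text
time: 14.55
ee_pos: [0.4479, -0.303, 0.1368]
ee_rot: [-0.005, 0.001, 1.0, 0.001]
force: [1.3, 0.3, 0.3]
opening: 0.0291
gripper_force: 24.8
```

Run:
```python
from h import *
s,r=st();w=snap('wrist');im=w['img'].astype(int);print(s['gripper_force'])
m=((im[...,2]-im[...,0]>40)).astype(np.uint8);n,l,stt,c=cv2.connectedComponentsWithStats(m)
for i in range(1,n):
    if stt[i,4]>300: print(stt[i],plane(w,c[i],.009).round(4))
m=((im.min(2)>120)|(m>0)).astype(np.uint8);n,l,stt,c=cv2.connectedComponentsWithStats(m)
for i in range(1,n):
    if stt[i,4]>1500: q=cv2.boxPoints(cv2.minAreaRect(np.argwhere(l==i)[:,::-1].astype(np.float32)));print(stt[i],[plane(w,k,.009)[:2].round(3) for k in q])
cv2.imwrite('pics/w7.png',w['img'][...,::-1])
print(turn(r,0),(r.T@(np.array([.453,-.318,.017])-s['ee_pos'])/.04).round(3))
```

```text
q [ 0.267  0.309  0.288  1.955 -0.106  0.902  2.178] pos [ 0.4479 -0.303   0.1368] f [1.3 0.3 0.3] open 0.0291
[[-1.     0.002 -0.01 ]
 [ 0.002  1.     0.002]
 [ 0.01   0.002 -1.   ]]
24.758423566818237
[ 211  169  102   78 4172] [ 0.4521 -0.3196  0.009 ]
[     0      0    560    375 142518] [array([ 0.268, -0.542]), array([ 0.268, -0.06 ]), array([0.665, 0.041]), array([ 0.662, -0.643])]
[ 238  281   83   56 2997] [array([ 0.594, -0.347]), array([ 0.529, -0.343]), array([ 0.531, -0.261]), array([ 0.597, -0.259])]
[ 0.003 -0.013 -0.002] [-0.157 -0.381  2.993]
```

Request:
drive_tool:
  targets:
    - [[0.75,-0.13,-0.2,0.3,0,-0.01,0],[0.75,0,-0.2,0.6,0,0,0],[0.75,0,0,0.6,0,0,0],[0.75,0,0,0.6,0,0,0],[0.75,0,0,0.4,0,0,0],[0.75,0,0,0,0,0,0],[0.75,0,0,0,0,0,0]]

```text
time: 15.3
ee_pos: [0.4581, -0.3174, 0.0378]
ee_rot: [0.001, -0.001, 1.0, 0.0]
force: [0.6, -0.1, -0.3]
opening: 0.0292
gripper_force: 24.8
```

Run:
```python
from h import *
s,r=st();print(turn(r,0),(r.T@(np.array([.453,-.319,.017])-s['ee_pos'])/.04).round(3))
```

```text
q [ 0.321  0.486  0.252  1.966 -0.182  0.71   2.255] pos [ 0.4581 -0.3174  0.0378] f [ 0.6 -0.1 -0.3] open 0.0292
[[-1.    -0.002  0.002]
 [-0.002  1.     0.001]
 [-0.002  0.001 -1.   ]]
[0.001 0.003 0.002] [ 0.129 -0.039  0.52 ]
```

Request:
drive_tool:
  targets:
    - [[0.75,0.12,-0.04,0.2,0,0,0],[0.75,0,0,0.15,0,0,0],[0.75,0,0,0.1,0,0,0],[0.75,0,0,0,0,0,0],[0.75,0,0,0,0,0,0]]

```text
time: 15.8
ee_pos: [0.4533, -0.3199, 0.0204]
ee_rot: [0.001, -0.0, 1.0, -0.0]
force: [-0.8, -0.0, 0.3]
opening: 0.0292
gripper_force: 24.8
```

Request:
drive_tool:
  targets:
    - [[0.75,0,0,0.05,0,0,0],[0.75,0,0,0.04,0,0,0],[0.75,0,0,0,0,0,0],[0.75,0,0,0,0,0,0]]

```text
time: 16.2
ee_pos: [0.4536, -0.32, 0.0169]
ee_rot: [0.002, -0.0, 1.0, -0.0]
force: [0.3, -0.8, 0.7]
opening: 0.0288
gripper_force: 25.2
```

Request:
drive_tool:
  targets:
    - [[0.75,0,0,0.025,0,0,0],[0.75,0,0,0,0,0,0],[0.75,0,0,0,0,0,0]]

```text
time: 16.5
ee_pos: [0.4536, -0.32, 0.0168]
ee_rot: [0.002, -0.0, 1.0, 0.0]
force: [-2.2, 1.5, 7.4]
opening: 0.0291
gripper_force: 28.5
```

Contact (7 N). Release gently and go up.

Request:
drive_tool:
  targets:
    - [[0.6,0,0,0,0,0,0],[0.5,0,0,0,0,0,0],[0.5,0,0,0,0,0,0],[0.5,0,0,0,0,0,0],[0.5,0,0,-0.3,0,0,0],[0.5,0,0,-0.7,0,0,0],[0.5,0,0,-0.8,0,0,0],[0.5,0,0,-0.8,0,0,0]]

```text
time: 17.3
ee_pos: [0.4527, -0.3198, 0.1212]
ee_rot: [0.001, -0.0, 1.0, -0.0]
force: [0.8, -0.5, 0.9]
opening: 0.0427
gripper_force: 0.0
```

Run:
```python
from h import *
s,r=st();w=snap('wrist');a=snap('top')
c=w['img'];cv2.imwrite('pics/w8.png',c[...,::-1])
t=cv2.resize(a['img'][165:260,240:430],None,fx=3,fy=3)
o=np.zeros((420,800,3),np.uint8);o[:,:400]=cv2.resize(c,(400,300),interpolation=3).repeat(1,0)[:0] if 0 else 0
o[:300,:400]=cv2.resize(c,(400,300),interpolation=cv2.INTER_AREA);o[:200,400:]=cv2.resize(a['img'][165:260,240:430],(400,200));cv2.imwrite('pics/c8.png',o[:300][...,::-1])
for X in((.4536,-.32,.019),):print(proj(w,X))
```

```text
q [ 0.294  0.349  0.289  1.941 -0.13   0.866  2.222] pos [ 0.4527 -0.3198  0.1212] f [ 0.8 -0.5  0.9] open 0.0427
[[-1.    -0.     0.002]
 [-0.     1.    -0.   ]
 [-0.002 -0.    -1.   ]]
[278.76597436 209.48343646]
```

View pics/c8.png

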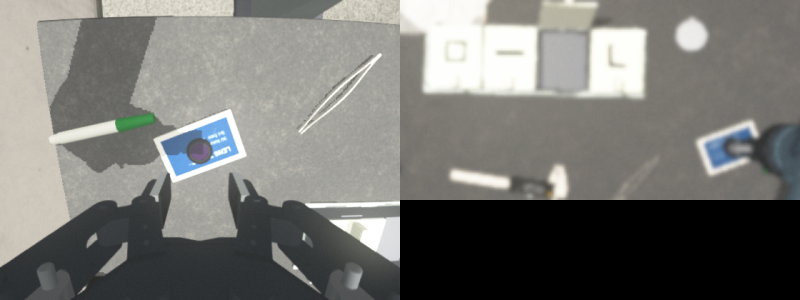

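The combined view shows the ring flat at the middle of the booklet, at (199,151) in the left half. The lid is open and the other three are shut. Now I'll go behind the lid to close it.

Request:
drive_tool:
  targets:
    - [[0.5,0,0,-0.9,0,0,0],[0.7,0,0,-0.9,0,0,0],[1,-0.3,0.3,-0.7,0,0,0],[1,-0.8,0.73,0,0,0,0],[1,-0.8,0.73,0,0,0,0],[1,-0.8,0.73,0,0,0,0],[1,-0.8,0.73,0,0,0,0],[1,-0.8,0.73,0,0,0,0]]

```text
time: 18.2
ee_pos: [0.6252, -0.1604, 0.2198]
ee_rot: [0.001, -0.0, 1.0, 0.0]
force: [0.3, -0.4, 0.0]
opening: 0.0004
gripper_force: 0.0
```

Request:
drive_tool:
  targets:
    - [[1,-0.8,0.73,0,0,0,0],[1,-0.8,0.73,0,0,0,0],[1,-0.8,0.73,0,0,0,0],[1,-0.8,0.73,0,0,0,0],[1,-0.4,0.4,0,0,0,0],[1,0,0,0,0,0,0],[1,0,0,0,0,0,0]]

```text
time: 18.9
ee_pos: [0.768, -0.0286, 0.2194]
ee_rot: [0.0, -0.001, 1.0, -0.0]
force: [-0.6, -0.9, -0.6]
opening: -0.0002
gripper_force: 0.0
```

Run:
```python
from h import *
s,r=st();print(turn(r,0),(r.T@(np.array([.765,-.03,.118])-s['ee_pos'])/.04).round(3))
```

```text
q [-0.121  0.629  0.165  1.281 -0.101  1.239  1.618] pos [ 0.768  -0.0286  0.2194] f [-0.6 -0.9 -0.6] open -0.0002
[[-1.    -0.002  0.001]
 [-0.002  1.    -0.001]
 [-0.001 -0.001 -1.   ]]
[-0.001  0.001  0.002] [ 0.076 -0.032  2.535]
```

Request:
drive_tool:
  targets:
    - [[1,0,0,0.63,0,0,0],[1,0,0,0.63,0,0,0],[1,0,0,0.63,0,0,0],[1,0,0,0.63,0,0,0],[1,0,0,0,0,0,0],[1,0.5,0,0,0,0,0],[1,0.5,0,0,0,0,0]]

```text
time: 19.6
ee_pos: [0.7287, -0.0312, 0.1211]
ee_rot: [0.002, 0.001, 1.0, -0.001]
force: [0.1, 0.3, -0.1]
opening: 0.0001
gripper_force: 0.0
```

Request:
drive_tool:
  targets:
    - [[1,0.4,0,0,0,0,0],[1,0.4,0,0,0,0,0],[1,0.4,0,0,0,0,0],[1,0.4,0,0,0,0,0],[1,0.4,0,0,0,0,0],[1,0,0,0,0,0,0]]

```text
time: 20.2
ee_pos: [0.6476, -0.031, 0.1215]
ee_rot: [0.002, 0.001, 1.0, -0.0]
force: [-0.2, -0.5, -0.9]
opening: 0.0004
gripper_force: 0.0
```

Request:
drive_tool:
  targets:
    - [[1,0.4,0,-0.06,0,0,0],[1,0.43,0,-0.05,0,0,0],[1,0.35,0,0.21,0,0,0],[1,0.33,0,0.26,0,0,0],[1,0.25,0,0.33,0,0,0],[1,0.2,0,0.35,0,0,0],[1,0,0,0,0,0,0]]

```text
time: 20.9
ee_pos: [0.5686, -0.0301, 0.0766]
ee_rot: [-0.0, 0.0, 1.0, -0.0]
force: [-1.0, 0.1, -0.6]
opening: 0.0002
gripper_force: 0.0
```

Run:
```python
from h import *
s,r=st();print(turn(r,0),(r.T@(np.array([.563,-.03,.063])-s['ee_pos'])/.04).round(3))
```

```text
q [-0.142  0.435  0.146  1.919 -0.085  0.795  1.62 ] pos [ 0.5686 -0.0301  0.0766] f [-1.   0.1 -0.6] open 0.0002
[[-1.     0.001 -0.001]
 [ 0.001  1.    -0.001]
 [ 0.001 -0.001 -1.   ]]
[-0.001 -0.001 -0.001] [0.14  0.002 0.34 ]
```

Request:
drive_tool:
  targets:
    - [[1,0.14,0,0.15,0,0,0],[1,0,0,0.15,0,0,0],[1,0,0,0.04,0,0,0],[1,0,0,0,0,0,0],[1,0,0,0,0,0,0]]

```text
time: 21.4
ee_pos: [0.5653, -0.0293, 0.0644]
ee_rot: [0.001, -0.0, 1.0, -0.0]
force: [-1.5, -0.7, 3.3]
opening: 0.0003
gripper_force: 1.7
```

Request:
drive_tool:
  targets:
    - [[1,0,0,0.05,0,0,0],[1,0,0,0,0,0,0],[1,0,0,0,0,0,0]]

```text
time: 21.7
ee_pos: [0.5654, -0.0293, 0.0641]
ee_rot: [0.001, -0.0, 1.0, 0.0]
force: [-5.8, -1.1, 13.2]
opening: -0.0001
gripper_force: 6.6
```

Firm stop at 13 N, so the lid is closed. Retreat upwards and check.

Request:
drive_tool:
  targets:
    - [[1,0,0,-0.3,0,0,0],[1,0,0,-0.8,0,0,0],[1,0,0,-0.9,0,0,0],[1,0.5,0,-0.9,0,0,0],[1,0.8,0,-0.9,0,0,0],[1,0.5,0,-0.2,0,0,0],[1,0,0,0,0,0,0],[1,0,0,0,0,0,0]]

```text
time: 22.5
ee_pos: [0.493, -0.0289, 0.2221]
ee_rot: [0.002, -0.0, 1.0, 0.0]
force: [-0.0, -0.5, -0.1]
opening: -0.0001
gripper_force: 0.0
```

Run:
```python
from h import *
import pickle
s,r=st();w=snap('wrist');b=snap('scene');b0=pickle.load(open('s0.pkl','rb'))[1]
d=np.abs(b['img'].astype(int)-b0['img']).max(2)
x0,y0,x1,y1=258,175,375,262
print('scene diff on lids >40:',(d[y0:y1,x0:x1]>40).sum(),'of',(y1-y0)*(x1-x0))
p=proj(b,(.603,-.029,.036)).astype(int);print(p,d[p[1]-12:p[1]+13:3,p[0]-16:p[0]+17:4])
# ring + booklet from wrist
p=proj(w,(.4536,-.32,.019)).astype(int);im=w['img'].astype(int)
m=(im[...,2]-im[...,0]>40).astype(np.uint8);n,l,t,c=cv2.connectedComponentsWithStats(m);i=1+t[1:,4].argmax();q=cv2.minAreaRect(np.argwhere(l==i)[:,::-1].astype(np.float32))
print('book',plane(w,q[0],.009),'ring expected px',p)
g=(im.max(2)<90).astype(np.uint8);n,l,t,c=cv2.connectedComponentsWithStats(g);k=l[p[1],p[0]];print(t[k],plane(w,c[k],.019))
# lid front/ring mark heights
c_=proj(w,(.603,-.029,.038)).astype(int);gg=cv2.cvtColor(w['img'],cv2.COLOR_RGB2GRAY);R=gg[c_[1]-30:c_[1]+30,c_[0]-30:c_[0]+30]
n,l,t,c=cv2.connectedComponentsWithStats((R<90).astype(np.uint8))
for j in range(1,n):
    if t[j,4]>30:print(t[j],plane(w,c[j]+c_-30,.038))
```

```text
q [-0.178  0.1    0.162  1.994 -0.019  1.045  1.564] pos [ 0.493  -0.0289  0.2221] f [-0.  -0.5 -0.1] open -0.0001
[[-1.    -0.001  0.005]
 [-0.001  1.     0.   ]
 [-0.005  0.    -1.   ]]
scene diff on lids >40: 205 of 10179
[324 218] [[5 3 2 2 7 5 6 6 5]
 [4 3 2 8 2 4 6 5 4]
 [2 3 5 2 2 2 3 6 4]
 [4 3 2 3 7 8 2 3 6]
 [2 2 2 5 2 3 3 2 2]
 [2 3 8 4 6 7 2 2 2]
 [4 8 5 2 2 2 2 4 3]
 [6 6 8 2 2 2 5 2 2]
 [4 3 6 2 3 8 2 2 2]]
book [ 0.45370939 -0.31771006  0.009     ] ring expected px [ 36 153]
[ 26 142  29  27 619] [ 0.45599933 -0.31548767  0.019     ]
[   0    0   60   60 3075] [ 0.60637994 -0.03005466  0.038     ]
```

The lids look the same as in the first scene picture, and the ring is within about 3 mm of the booklet's centre. Handing in.

```bash
python3 -c "
from bench import env
print(env.close_job())"
```

```text
the job is handed in; nothing more can be done
None
```

The lens ring lies flat on the tissue booklet, about 3 mm from its centre, and the ring-marked lid is closed again; the other three lids stayed shut, I saw no bystander disturbed, and the job was handed in at about 23 s (no verdict was returned).

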